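Check the slide carousel turns freely, then hold its sprung release rod out at the mark

ROBOT

A 6-joint arm with a two-finger parallel gripper is mounted at the origin on a cart in front of the work surface, level with it; the furniture and walls round the work are solid. World frame = base frame: x ahead of the robot, y to its left, z up, the work surface at z = 0. Lengths are in mm, angles in rad, forces in N, time in s.
With the tool pointing down it reaches from about 275 to 850 mm from the base axis. Payload 19 kg.
Tool frame: the origin (TCP) lies midway between the tips of the shut fingers; the grasp point (between the pads) lies 19 mm behind it (r.grasp_offset is the distance from the TCP to the grasp point, in mm); z points along the fingers, y is the line along which they close (so a half turn about z gives the same grasp; the last joint's range is limited). The gripper opens to 85 mm and grips with 20 to 120 N. Pads are 22 mm wide; open, the fingers measure 114 mm over their backs; the gripper's body (76 mm by 85 mm) begins 54 mm behind the grasp point. The pads swing forward as they close: fully open they stand 13 mm farther back than shut.
Start: joints at [-1.355, 0.15, 1.437, -0, 1.554, -0.134], TCP at [197.031, -540.156, 231.267] pointing down, gripper open.
Joint ranges: [-2.8, 2.8], [-0.68, 2.1], [0.12, 2.68], [-1.39, 4.53], [0.16, 2.79], [-2.81, 2.81]. Speed limits (rad/s): [1.89, 1.89, 2.22, 3.01, 3.01, 3.01].

INTERFACE

Orientations are given as a rotation vector (axis times angle).
In Python, from plant import r gives the robot as it stands. The module is installed in compiled form; this text tells all that it offers.
- The arm moves only by the tool servo_tool, never from a script. Its argument "deltas" is a list of rows, each an object of numbers: "dx", "dy", "dz": the shift along the world's x, y, z in units of 0.4 m (1.0 is 0.4 m); "ax", "ay", "az": the turn, a rotation vector about the world's x, y, z in units of 180 degrees (1.0 is 180 degrees); "fingers": the closure, from -1 (fully open) to 1 (shut). A call has 1 to 20 rows; each row shifts and turns the commanded pose from where the row before left it; what a row does not reach is not made up. A row lasts 1/10 s, in which the tool goes at most 50 mm and 8.59 degrees, less where a joint would pass 70% of its speed; a pose out of reach is approached as far as the arm can. A call with a number of a shift or a turn outside -1 to 1 is refused whole. A call with a gripper value outside its range is refused whole. The fingers move at their own pace and stop on an object; "grip_force" is the grip in N (left out, the last holds). Time passes only in rows, so rows that do not move let the fingers close. It gives the time, the measured TCP pose, the force, the opening and the grip force at its end, in the units of the state.
- r.get_obs(): the state, without advancing time (a new reading comes with each control period).
- r.camera(name): name is "scene" or "top"; returns a dict with "pixels" (480x640x3 uint8, red, green, blue), "K" (3x3 intrinsics, pixels), "k1" (the pictures are not rectified: a ray, as slopes to the right and down, at radius r is drawn at 1 + k1 r^2 times it, then the intrinsics apply), "extrinsics" (4x4, takes a point from camera to world coordinates). Camera axes: x right, y down, z forward; pixel columns grow to the right and rows downward; lengths in mm; the calibration is good to about 2 mm. A picture is of the moment at which its call begins. There is no depth.
- r.job_done(): hands the job in; it is judged then, once.
Trained networks look in the newest picture that a camera, given by its name, has taken for a name from the list of things; names that differ only in an ending like _2 or _b are one class to them, and where a whole thing is asked for, a point or a joint stands for the part that bears it (a point fixed in the world has none). Each returns a list of dicts, best first, with "score" (0 to 1); they miss things now and then, are a little off and sometimes report something else, mostly with a low value. They report only what shows in the picture. A call takes as long as a camera call.
- r.recognise(label, camera): "position" ([column, row] in pixels, amid what is visible of it).
The state is a dict: "time": time; "joints": joint angles; "qd": joint speeds; "joint_torque": joint torques, N m; "ee_pos": TCP position; "eef_rot": TCP orientation; "wrist_force": force on the tool from outside, world axes, zero at the start; "torque": the same for the moment, N m; "finger_gap": opening from 0.0 (shut) to 1.0 (fully open); "grip_force": force on a finger pad.
Only numpy, scipy, OpenCV 4.12 (cv2) and the standard library are available. Lean on these libraries where they do the work, as an engineer would, in place of code of your own. Each camera call takes 0.05 s, during which the arm holds its last target. There are 200 camera calls.

TASK

The small hand-turned slide carousel is about to be lifted off its stand for cleaning. First check that it runs free: take its upright crank grip and turn the carousel one full turn anticlockwise (seen from above), so that the grip comes back to where it began, and let go of it. Then pull the sprung release rod out of its tube by its upright pull tab until its black ring mark has just come out of the tube's mouth, not as far as the rod's end stop, and hold it there: the program finishes while still holding the rod out, and the carousel and the things standing around it stay where they are.

Things in the scene. Friction and masses are not known exactly. Their poses are not given: they have to be found in the camera images.
- stand: grey stand fixed to the worktop: round foot 176 mm across and 10 mm high with a 56 mm wide tongue to 155 mm along its +y axis. Origin on the worktop under the carousel's vertical axis. Its +y axis is the direction in which the release rod pulls out; z is up. A steel guide tube 26 mm across (collar 29 mm) lies along +y under the carousel, axis 52 mm above the worktop, and ends 150 mm from the origin
- carousel (a joint): turning of the carousel, rad, growing anticlockwise seen from above; any number of turns, light friction (0.03 N m), stays where it is left. It starts at any value from -2 to 2. The carousel is a round aluminium tray 170 mm across with eight compartments, its underside 72 mm and its rim 90 mm above the worktop, a hub nut to 95 mm. At 0 the crank grip stands on the stand's +x side; at value q it stands at angle q from stand +x toward stand +y
- crank_top (a point): top centre of the crank grip: an upright black round handle, 22 mm across, from 85 to 141 mm above the worktop, 58 mm from the carousel's axis. It revolves freely on its own pin, so a gripper holding it need not turn
- release_rod (a joint): how far the release rod is drawn out, m: 0 fully in (spring holds it there), end stop at 0.075. At 0.050 the black ring (4 mm wide, 19 mm across, hidden in the tube at first) stands just clear of the tube's mouth. The spring pulls back with about 5.5 N at 0 and 14.5 N at 0.050 (180 N/m); let go, the rod runs back in
- pull_tab (a point): centre of the pull tab's top edge, 115 mm above the worktop. The tab is an upright black plate on the rod's end, 30 mm wide (stand x), 14 mm thick (stand y, the pull), 39 to 115 mm above the worktop, free all round above 62 mm (rod 14 mm, collar 20 mm across, axis at 52 mm). With the rod in it stands 215 mm from the stand's origin along +y, 65 mm beyond the tube's mouth
- tube_mouth (a point): centre of the guide tube's mouth, 150 mm along the stand's +y axis, 52 mm above the worktop (fixed)
- timer: bystander: white bench timer, 66 x 64 x 19 mm, origin at the centre of its underside
- jar: bystander: white screw-lid specimen jar, 59 mm across, 62 mm tall, origin at the centre of its underside
- cassette_a: bystander: pale plastic tissue cassette, 40 x 28 x 7 mm, origin at the centre of its underside
- cassette_b: bystander: another such cassette
- petri_dish: bystander: clear dish, 60 mm across, 13 mm tall, origin at the centre of its underside

How it is judged:
By the outcome, as a careful person would: the job done as asked, in the order asked, and still so for the second after the job is handed in, while the arm keeps its last pose, push and grip.
It also fails if it takes over 59 s, if anything falls off the work surface, if the arm or the gripper's body presses on something with over 40 N, if the wrist force passes 120 N, or if a joint passes its speed limit or range.

## Working session

There is one attempt and no reset: what is moved stays moved. The work goes in short steps, Python scripts to look and compute and a tool call to move; the robot and the scene stay as the last step left them, time stands still between calls to the robot, and variables do not carry over. Pictures are saved under pics/ and viewed, at most 10 in all, crops included, and the job is handed in when it is done.

Besides the shell and the picture viewer there is one more tool, called after "Request:" by a JSON object that holds its "fn" and its "kwargs". servo_tool: Moves the arm, as the interface text tells. Its arguments: {"type":"object","properties":{"deltas":{"type":"array","items":{"type":"object","properties":{"dx":{"type":"number"},"dy":{"type":"number"},"dz":{"type":"number"},"ax":{"type":"number"},"ay":{"type":"number"},"az":{"type":"number"},"fingers":{"type":"number"}}}},"grip_force":{"type":"number"}},"required":["deltas"]}

```bash
mkdir -p pics; cat > h.py <<'E'
import numpy as np, cv2
from plant import r
def ray(cam,px):
    K=np.array(cam["K"]);k1=cam["k1"];E=np.array(cam["extrinsics"])
    d=np.array([(px[0]-K[0,2])/K[0,0],(px[1]-K[1,2])/K[1,1]])
    u=d.copy()
    for _ in range(30): u=d/(1+k1*(u@u))
    return E[:3,3],E[:3,:3]@np.array([u[0],u[1],1])
def at(cam,px,z):
    o,v=ray(cam,px); return o+v*(z-o[2])/v[2]
def proj(cam,P):
    K=np.array(cam["K"]);k1=cam["k1"];E=np.array(cam["extrinsics"])
    p=E[:3,:3].T@(np.array(P,float)-E[:3,3]); u=p[:2]/p[2]; u=u*(1+k1*(u@u))
    return K[0,0]*u[0]+K[0,2],K[1,1]*u[1]+K[1,2]
E
cat > look.py <<'E'
from h import *
import sys
for n in("scene","top"):
    c=r.camera(n); cv2.imwrite(f"pics/{n}{sys.argv[1]}.png",c["pixels"][:,:,::-1])
    print(n,np.array(c["extrinsics"])[:3,3].round())
    for l,z in(("crank_top",113),("pull_tab",90),("stand",5),("carousel",85),("tube_mouth",52),("release_rod",60),("timer",10),("jar",31),("cassette_a",4),("petri_dish",6)):
        print(l,[(np.round(d["score"],2),np.round(d["position"]),at(c,d["position"],z).round()[:2]) for d in r.recognise(l,n)[:3]])
o=r.get_obs();print(o)
E
python3 look.py 0
```

```text
scene [125. 695. 801.]
crank_top [(np.float64(0.67), array([297., 229.]), array([553., 185.])), (np.float64(0.59), array([291., 224.]), array([569., 181.]))]
pull_tab [(np.float64(0.68), array([319., 310.]), array([432., 291.]))]
stand [(np.float64(0.74), array([297., 246.]), array([592., 142.]))]
carousel [(np.float64(0.88), array([294., 225.]), array([583., 158.]))]
tube_mouth [(np.float64(0.71), array([300., 245.]), array([562., 168.]))]
release_rod [(np.float64(0.56), array([314., 311.]), array([451., 281.]))]
timer [(np.float64(0.77), array([242., 293.]), array([604., 294.]))]
jar [(np.float64(0.91), array([363., 222.]), array([506.,  36.])), (np.float64(0.72), array([316., 310.]), array([461., 261.]))]
cassette_a [(np.float64(0.73), array([363., 272.]), array([449., 126.])), (np.float64(0.66), array([352., 303.]), array([428., 199.]))]
petri_dish [(np.float64(0.85), array([248., 329.]), array([547., 347.])), (np.float64(0.33), array([298., 230.]), array([617., 107.]))]
top [371. 192. 931.]
crank_top [(np.float64(0.76), array([328., 198.]), array([553., 185.]))]
pull_tab [(np.fl
[... 800 characters left out ...]
[549., 354.]))]
{'time': 1.1, 'joints': array([-1.35498019e+00,  1.50524667e-01,  1.43740176e+00, -6.72249355e-06,
        1.55378980e+00, -1.34028206e-01]), 'qd': array([ 0.0006666 , -0.00026417, -0.00110275, -0.00102725,  0.00085276,
        0.0009603 ]), 'joint_torque': array([-4.49679894e-03, -7.12809777e+01, -5.71067691e+01, -3.28153501e-04,
        1.54468511e-03,  7.32419744e-05]), 'ee_pos': array([ 197.04059049, -540.1571931 ,  231.25163185]), 'eef_rot': array([-3.09353087e+00, -5.46714806e-01,  1.84845842e-05]), 'wrist_force': array([ 0.12595188, -0.01057896,  0.22313987]), 'torque': array([ 0.01548318, -0.0239262 ,  0.02756105]), 'grip_force': 0.0, 'finger_gap': 0.9984957035460408}
```

View pics/scene0.png

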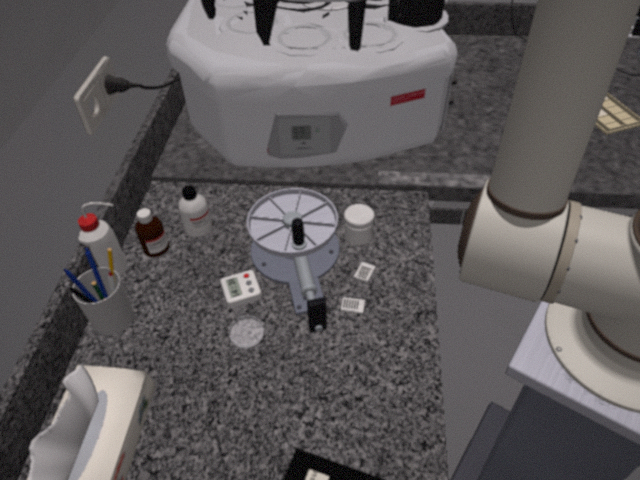

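View pics/top0.png

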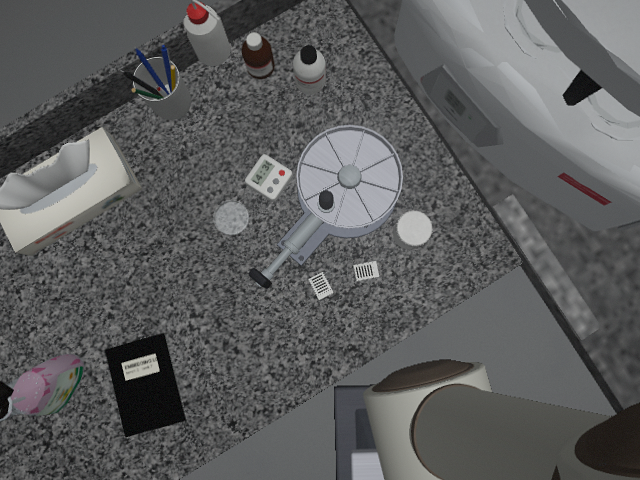

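The two views agree. The carousel is at about (348,177) in top and (293,222) in scene. The crank grip is at (327,199) in top and (297,230) in scene, and the tab is at (261,278) in top and (317,313) in scene. I'll make zoomed crops to measure more precisely.

```bash
cat > crop.py <<'E'
from h import *
a=cv2.imread("pics/top0.png")[120:295,240:410];b=cv2.imread("pics/scene0.png")[180:335,240:345]
a=cv2.resize(a,None,fx=3,fy=3,interpolation=cv2.INTER_CUBIC);b=cv2.resize(b,None,fx=2.7,fy=2.7,interpolation=cv2.INTER_CUBIC)
o=np.zeros((530,800,3),np.uint8);o[:a.shape[0],:a.shape[1]]=a;o[:b.shape[0],515:515+b.shape[1]]=b
cv2.imwrite("pics/crop0.png",o)
c=r.camera("top");s=r.camera("scene")
for n,cam in(("top",c),("scene",s)):
    g=cam["pixels"].max(2)
    m=(g<45).astype(np.uint8); k,l,st,ce=cv2.connectedComponentsWithStats(m)
    for i in range(1,k):
        if st[i,4]>40: print(n,st[i],ce[i].round(1))
# machine extents
for px in[(400,40),(500,140),(600,230),(480,200),(520,265),(340,0)]: print(px,at(c,px,0).round()[:2],at(c,px,250).round()[:2])
E
python3 crop.py
```

```text
top [ 225    0   78   40 1001] [260.   14.5]
top [346   0  52  74 197] [370.9  34.7]
top [218   8  16  14  50] [224.9  13. ]
top [242  37  34  42 465] [257.   58.5]
top [170  40  28  32 288] [182.9  58. ]
top [301  45  16  19 245] [308.2  54.3]
top [146  47  16  12  62] [155.5  53.2]
top [123  63  14   8  43] [129.8  67. ]
top [563  70  39  35 682] [580.1  88.5]
top [   0   72  162  106 3370] [ 68.5 121.6]
top [502 229  17  21  58] [509.8 238.8]
top [518 252  11  23  69] [523.7 263.1]
top [249 268  23  21 178] [259.1 278.2]
top [ 531  280  109  197 4310] [605.6 422.3]
top [ 105  330   81  107 4960] [145.1 387.3]
top [373 364  48  28 144] [393.2 376.9]
top [  0 381  14  38 304] [  4.1 398.2]
top [412 388  28  41  84] [420.4 407.9]
top [228 419   9  11  43] [232.1 424.1]
top [ 43 440   8  13  45] [ 45.9 445.1]
top [551 466   9  14  71] [555.6 474.5]
scene [202   0  13  18 161] [209.1   7.2]
scene [253   0  26  44 681] [264.4  17. ]
scene [349   0  29  50 628] [356.1  21.4]
scene [ 389    0  146   38 3113] [459.5  16.6]
scene [632  19   8  16  84] [636.6  27.9]
scene [ 105   74   80  17
[... 302 characters left out ...]
[445.4 216.4]
scene [538 212  22   7  44] [548.8 215.5]
scene [135 217  34  40 555] [149.7 234.4]
scene [292 219  12  26 235] [297.4 231.3]
scene [458 229   9  35 122] [461.6 246.3]
scene [ 75 260  16  17  79] [ 82.5 267.9]
scene [ 94 285  10  14  53] [ 98.6 291.5]
scene [ 69 287  24  15 116] [ 80.  294.7]
scene [   0  291   88  189 5430] [ 39.  388.6]
scene [308 298  20  34 513] [316.9 313.2]
scene [587 313  53  49 162] [609.  340.3]
scene [ 283  448  100   32 1430] [322.1 468.1]
(400, 40) [874.  42.] [738.  82.]
(500, 140) [ 676. -126.] [594. -41.]
(600, 230) [ 508. -292.] [ 471. -162.]
(480, 200) [568. -82.] [515.  -8.]
(520, 265) [ 451. -143.] [430. -53.]
(340, 0) [959. 150.] [801. 161.]
```

View pics/crop0.png

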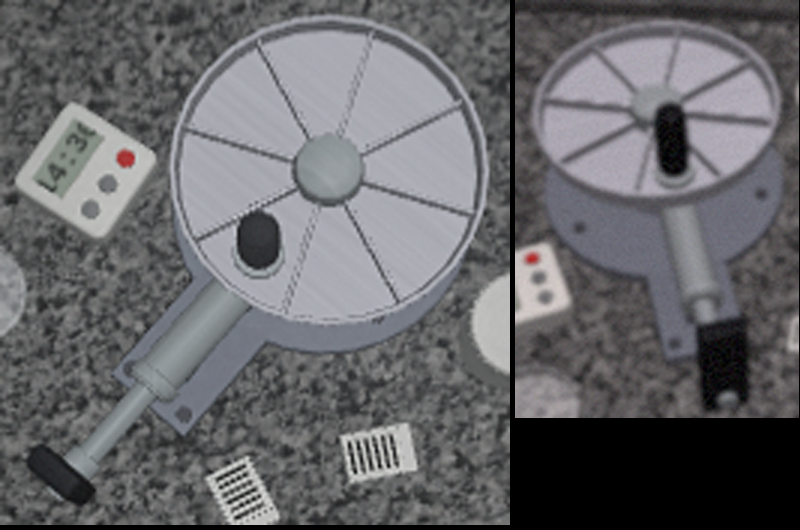

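```bash
cat > fit.py <<'E'
from h import *
from scipy.optimize import least_squares
T=r.camera("top");S=r.camera("scene")
def pts(p):
    x,y,w,q=p; ex=np.array([np.cos(w),np.sin(w)]);ey=np.array([-ex[1],ex[0]]);o=np.array([x,y])
    f=lambda a,b,z:np.r_[o+a*ex+b*ey,z]
    g=lambda z:f(58*np.cos(q),58*np.sin(q),z)
    return [(T,f(0,0,90),(349.8,176.7)),(T,f(0,0,95),(349.3,176.)),(T,g(141),(326.3,196.3)),(S,f(0,0,90),(292.2,220.7)),
     (S,g(113),(297.4,231.3)),(S,f(0,215,115),(316.5,301)),(S,f(0,215,80),(317,314)),(T,f(0,215,105),(260,277)),(T,f(0,150,66),(292,246.5))]
fun=lambda p:np.concatenate([np.subtract(proj(c,P),m) for c,P,m in pts(p)])
s=least_squares(fun,[592,155,2.3,0.5],loss="soft_l1")
print(s.x,fun(s.x).reshape(-1,2).round(1))
for _,P,_ in pts(s.x): print(P.round(1))
E
python3 fit.py
```

```text
[593.21250919 148.9764595    0.82998549   1.57538852] [[ 0.1 -0.5]
 [ 0.8 -0.6]
 [-0.2 -0.1]
 [-0.1 -3. ]
 [ 0.1 -0.4]
 [-0.1 -0.4]
 [ 0.1 -0.4]
 [-1.5  1.2]
 [-3.5  2.8]]
[593.2 149.   90. ]
[593.2 149.   95. ]
[550.2 187.9 141. ]
[593.2 149.   90. ]
[550.2 187.9 113. ]
[434.6 294.1 115. ]
[434.6 294.1  80. ]
[434.6 294.1 105. ]
[482.5 250.2  66. ]
```

```bash
cat > tri.py <<'E'
from h import *
T=r.camera("top");S=r.camera("scene")
def tri(a,b):
    A=[];B=[]
    for c,p in((T,a),(S,b)):
        o,v=ray(c,p);v/=np.linalg.norm(v);M=np.eye(3)-np.outer(v,v);A.append(M);B.append(M@o)
    return np.linalg.solve(sum(A),sum(B))
print("label",tri((585,190),(408,97)).round(), "panel corners",tri((423,83),(275,118)).round(),tri((498,135),(346,150)).round(),tri((498,135),(332,115)).round())
for p in[(240,165),(440,150),(190,120)]: print(p,at(S,p,0).round(),at(S,p,60).round(),at(S,p,150).round())
E
python3 tri.py
```

```text
label [ 537. -175.  195.] panel corners [695.  49. 214.] [ 655. -109.   57.] [632. -58. 182.]
(240, 165) [858.   8.   0.] [803.  59.  60.] [721. 137. 150.]
(440, 150) [ 497. -296.    0.] [ 469. -221.   60.] [ 427. -110.  150.]
(190, 120) [1085.  -60.    0.] [1013.   -3.   60.] [905.  82. 150.]
```

The front face of the machine is about 140 mm behind the carousel axis. I'll pull the arm in first, then swing it round.

Request:
{"fn": "servo_tool", "kwargs": {"deltas": [{"dx":-0.0335,"dy":0.09,"dz":0.0345,"az":0.009,"fingers":-1},{"dx":-0.0335,"dy":0.09,"dz":0.0345,"az":0.009},{"dx":-0.0335,"dy":0.09,"dz":0.0345,"az":0.009},{"dx":-0.0335,"dy":0.09,"dz":0.0345,"az":0.009},{"dx":-0.0335,"dy":0.09,"dz":0.0345,"az":0.009},{"dx":0.0875,"dy":0.056,"az":0.009},{"dx":0.0875,"dy":0.056,"az":0.009},{"dx":0.0875,"dy":0.056,"az":0.009},{"dx":0.0875,"dy":0.056,"az":0.009},{"dx":0.05,"dy":0.075,"az":0.009},{"dx":0.05,"dy":0.075,"az":0.009},{"dx":0.05,"dy":0.075,"az":0.009},{"dx":0.05,"dy":0.075,"az":0.009},{"dx":0.019,"dy":0.094,"az":0.009},{"dx":0.019,"dy":0.094,"az":0.009},{"dx":0.019,"dy":0.094,"az":0.009},{"dx":0.019,"dy":0.094,"az":0.009}]}}

```text
invalid input at $.deltas[0]: expected keys dx, dy, dz, ax, ay, az, fingers
```

Request:
{"fn": "servo_tool", "kwargs": {"deltas": [{"dx":-0.0335,"dy":0.09,"dz":0.0345,"ax":0,"ay":0,"az":0.009,"fingers":-1},{"dx":-0.0335,"dy":0.09,"dz":0.0345,"ax":0,"ay":0,"az":0.009,"fingers":-1},{"dx":-0.0335,"dy":0.09,"dz":0.0345,"ax":0,"ay":0,"az":0.009,"fingers":-1},{"dx":-0.0335,"dy":0.09,"dz":0.0345,"ax":0,"ay":0,"az":0.009,"fingers":-1},{"dx":-0.0335,"dy":0.09,"dz":0.0345,"ax":0,"ay":0,"az":0.009,"fingers":-1},{"dx":0.0875,"dy":0.056,"dz":0,"ax":0,"ay":0,"az":0.009,"fingers":-1},{"dx":0.0875,"dy":0.056,"dz":0,"ax":0,"ay":0,"az":0.009,"fingers":-1},{"dx":0.0875,"dy":0.056,"dz":0,"ax":0,"ay":0,"az":0.009,"fingers":-1},{"dx":0.0875,"dy":0.056,"dz":0,"ax":0,"ay":0,"az":0.009,"fingers":-1},{"dx":0.05,"dy":0.075,"dz":0,"ax":0,"ay":0,"az":0.009,"fingers":-1},{"dx":0.05,"dy":0.075,"dz":0,"ax":0,"ay":0,"az":0.009,"fingers":-1},{"dx":0.05,"dy":0.075,"dz":0,"ax":0,"ay":0,"az":0.009,"fingers":-1},{"dx":0.05,"dy":0.075,"dz":0,"ax":0,"ay":0,"az":0.009,"fingers":-1},{"dx":0.019,"dy":0.094,"dz":0,"ax":0,"ay":0,"az":0.009,"fingers":-1},{"dx":0.019,"dy":0.094,"dz":0,"ax":0,"ay":0,"az":0.009,"fingers":-1},{"dx":0.019,"dy":0.094,"dz":0,"ax":0,"ay":0,"az":0.009,"fingers":-1},{"dx":0.019,"dy":0.094,"dz":0,"ax":0,"ay":0,"az":0.009,"fingers":-1}]}}

```text
time: 3.1
ee_pos: [380.4, 1.5, 300.5]
eef_rot: [2.874, 1.269, 0.001]
wrist_force: [0.6, -1.3, -0.0]
finger_gap: 1.002
grip_force: 0.0
```

Request:
{"fn": "servo_tool", "kwargs": {"deltas": [{"dx":0.05,"dy":0.094,"dz":-0.01,"ax":0,"ay":0,"az":0,"fingers":-1},{"dx":0.05,"dy":0.094,"dz":-0.01,"ax":0,"ay":0,"az":0,"fingers":-1},{"dx":0.05,"dy":0.094,"dz":-0.01,"ax":0,"ay":0,"az":0,"fingers":-1},{"dx":0.05,"dy":0.094,"dz":-0.01,"ax":0,"ay":0,"az":0,"fingers":-1},{"dx":0.05,"dy":0.094,"dz":-0.01,"ax":0,"ay":0,"az":0,"fingers":-1},{"dx":0.058,"dy":-0.001,"dz":-0.083,"ax":0,"ay":0,"az":0,"fingers":-1},{"dx":0.058,"dy":-0.001,"dz":-0.083,"ax":0,"ay":0,"az":0,"fingers":-1},{"dx":0.058,"dy":-0.001,"dz":-0.083,"ax":0,"ay":0,"az":0,"fingers":-1}]}}

```text
time: 3.9
ee_pos: [550.8, 187.1, 179.4]
eef_rot: [-2.874, -1.269, -0.001]
wrist_force: [0.2, -0.1, -0.6]
finger_gap: 1.0
grip_force: 0.0
```

```bash
cat > snap.py <<'E'
from h import *
import sys
n=sys.argv[2];c=r.camera(n);im=c["pixels"][:,:,::-1]
x0,y0,x1,y1=map(int,sys.argv[3:7]);k=float(sys.argv[7])
cv2.imwrite(f"pics/{n}{sys.argv[1]}.png",cv2.resize(im[y0:y1,x0:x1],None,fx=k,fy=k,interpolation=cv2.INTER_CUBIC))
o=r.get_obs();print(o["ee_pos"].round(1),o["time"],o["joints"].round(2),o["wrist_force"].round(1))
E
python3 snap.py 1 scene 160 60 480 300 2.5
```

```text
[551.6 186.1 173.1] 3.95 [ 0.19  0.19  1.5  -0.    1.45  0.93] [-1.8 -2.6 -8.4]
```

View pics/scene1.png

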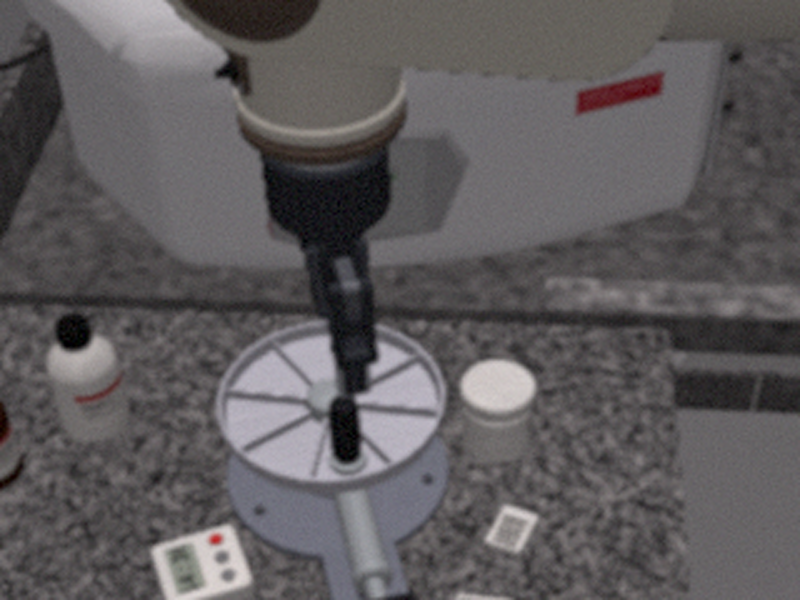

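The image shows the open gripper above the crank: finger tip near crop (355,375), crank top near (344,402). I'll compare the finger tip with where the projection says it should be, and measure the clearance to the machine behind.

```bash
python3 - <<'E'
from h import *
c=r.camera("scene");o=r.get_obs();p=o["ee_pos"];print(p,o["wrist_force"])
u=np.array([-.738,.675,0])
for s in(50,-50):print(((np.array(proj(c,p+u*s+[0,0,14]))-[160,60])*2.5).round())
print("crank",((np.array(proj(c,[550.2,187.9,141]))-[160,60])*2.5).round())
E
```

```text
[550.05922518 186.11839155 175.46354606] [-0.57985517  0.63063136  0.13571805]
[354. 398.]
[325. 298.]
crank [342. 399.]
```

Request:
{"fn": "servo_tool", "kwargs": {"deltas": [{"dx":0,"dy":0.0045,"dz":-0.06,"ax":0,"ay":0,"az":0,"fingers":-1},{"dx":0,"dy":0,"dz":-0.06,"ax":0,"ay":0,"az":0,"fingers":-1},{"dx":0,"dy":0,"dz":-0.06,"ax":0,"ay":0,"az":0,"fingers":-1},{"dx":0,"dy":0,"dz":0,"ax":0,"ay":0,"az":0,"fingers":-1},{"dx":0,"dy":0,"dz":0,"ax":0,"ay":0,"az":0,"fingers":-1}], "grip_force": 25}}

```text
time: 4.5
ee_pos: [550.2, 188.6, 110.1]
eef_rot: [2.875, 1.267, 0.001]
wrist_force: [-0.0, 0.4, 0.6]
finger_gap: 1.002
grip_force: 0.0
```

```bash
python3 snap.py 2 scene 210 120 370 240 5
```

```text
[550.5 188.6 110.6] 4.55 [0.2  0.23 1.59 0.   1.32 0.94] [1.1 0.8 0.4]
```

View pics/scene2.png

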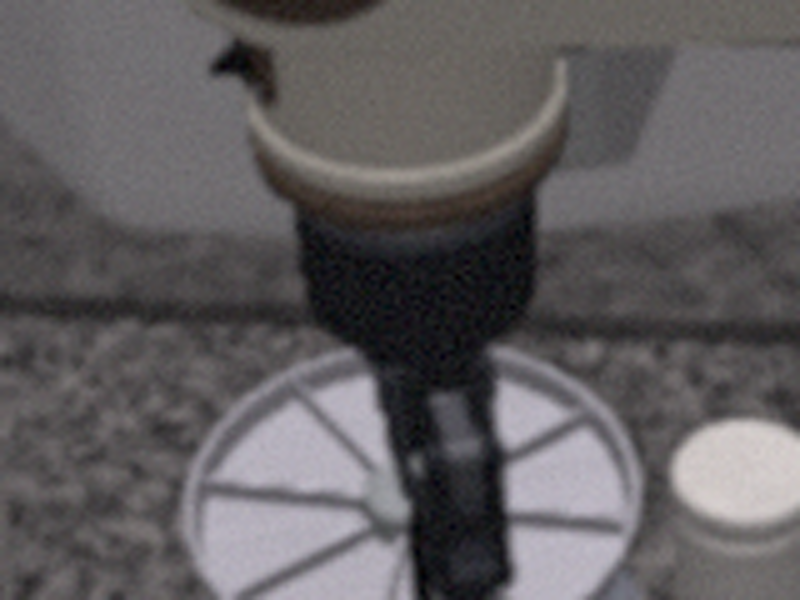

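The crank sits behind the front finger (about crop (460,480)), with no contact. I'll go down the last 10 mm and close.

Request:
{"fn": "servo_tool", "kwargs": {"deltas": [{"dx":0,"dy":-0.001,"dz":-0.025,"ax":0,"ay":0,"az":0,"fingers":-1},{"dx":0,"dy":0,"dz":0,"ax":0,"ay":0,"az":0,"fingers":-1},{"dx":0,"dy":0,"dz":0,"ax":0,"ay":0,"az":0,"fingers":1},{"dx":0,"dy":0,"dz":0,"ax":0,"ay":0,"az":0,"fingers":1},{"dx":0,"dy":0,"dz":0,"ax":0,"ay":0,"az":0,"fingers":1},{"dx":0,"dy":0,"dz":0,"ax":0,"ay":0,"az":0,"fingers":1},{"dx":0,"dy":0,"dz":0,"ax":0,"ay":0,"az":0,"fingers":1},{"dx":0,"dy":0,"dz":0,"ax":0,"ay":0,"az":0,"fingers":1}], "grip_force": 25}}

```text
time: 5.35
ee_pos: [550.8, 187.6, 99.1]
eef_rot: [2.874, 1.267, 0.002]
wrist_force: [4.5, -5.0, 0.7]
finger_gap: 0.253
grip_force: 25.8
```

```bash
python3 - <<'E'
import numpy as np
a=2.405+np.radians(np.arange(0,361,10));p=58*np.c_[np.cos(a),np.sin(a)]/400
c=np.round(p,3);print(np.diff(c,axis=0).round(3).tolist())
E
```

```text
[[-0.016, -0.02], [-0.011, -0.022], [-0.008, -0.024], [-0.003, -0.025], [0.001, -0.026], [0.006, -0.024], [0.01, -0.024], [0.013, -0.021], [0.018, -0.018], [0.02, -0.016], [0.022, -0.011], [0.024, -0.008], [0.025, -0.003], [0.026, 0.001], [0.024, 0.006], [0.024, 0.01], [0.021, 0.013], [0.018, 0.018], [0.016, 0.02], [0.011, 0.022], [0.008, 0.024], [0.003, 0.025], [-0.001, 0.026], [-0.006, 0.024], [-0.01, 0.024], [-0.013, 0.021], [-0.018, 0.018], [-0.02, 0.016], [-0.022, 0.011], [-0.024, 0.008], [-0.025, 0.003], [-0.026, -0.001], [-0.024, -0.006], [-0.024, -0.01], [-0.021, -0.013], [-0.018, -0.018]]
```

Request:
{"fn": "servo_tool", "kwargs": {"deltas": [{"dx":-0.016,"dy":-0.02,"dz":0,"ax":0,"ay":0,"az":0,"fingers":1},{"dx":-0.011,"dy":-0.022,"dz":0,"ax":0,"ay":0,"az":0,"fingers":1},{"dx":-0.008,"dy":-0.024,"dz":0,"ax":0,"ay":0,"az":0,"fingers":1},{"dx":-0.003,"dy":-0.025,"dz":0,"ax":0,"ay":0,"az":0,"fingers":1},{"dx":0.001,"dy":-0.026,"dz":0,"ax":0,"ay":0,"az":0,"fingers":1}]}}

```text
time: 5.85
ee_pos: [536.5, 140.9, 99.2]
eef_rot: [2.874, 1.267, 0.005]
wrist_force: [16.3, 2.4, -5.4]
finger_gap: 0.25
grip_force: 25.3
```

Request:
{"fn": "servo_tool", "kwargs": {"deltas": [{"dx":0.009,"dy":-0.024,"dz":0,"ax":0,"ay":0,"az":0,"fingers":1},{"dx":0.011,"dy":-0.024,"dz":0,"ax":0,"ay":0,"az":0,"fingers":1},{"dx":0.013,"dy":-0.021,"dz":0,"ax":0,"ay":0,"az":0,"fingers":1},{"dx":0.018,"dy":-0.018,"dz":0,"ax":0,"ay":0,"az":0,"fingers":1}]}}

```text
time: 6.25
ee_pos: [555.7, 105.7, 99.0]
eef_rot: [2.875, 1.267, -0.001]
wrist_force: [-2.4, -1.4, 7.9]
finger_gap: 0.256
grip_force: 26.6
```

Forces are low now, so the circle fits. I'll continue to 180°.

Request:
{"fn": "servo_tool", "kwargs": {"deltas": [{"dx":0.02,"dy":-0.016,"dz":0,"ax":0,"ay":0,"az":0,"fingers":1},{"dx":0.022,"dy":-0.011,"dz":0,"ax":0,"ay":0,"az":0,"fingers":1},{"dx":0.024,"dy":-0.008,"dz":0,"ax":0,"ay":0,"az":0,"fingers":1},{"dx":0.025,"dy":-0.003,"dz":0,"ax":0,"ay":0,"az":0,"fingers":1},{"dx":0.026,"dy":0.001,"dz":0,"ax":0,"ay":0,"az":0,"fingers":1}]}}

```text
time: 6.75
ee_pos: [603.2, 91.5, 99.1]
eef_rot: [-2.875, -1.267, -0.001]
wrist_force: [-2.0, 6.0, 6.1]
finger_gap: 0.251
grip_force: 26.5
```

Request:
{"fn": "servo_tool", "kwargs": {"deltas": [{"dx":0.024,"dy":0.008,"dz":0,"ax":0,"ay":0,"az":0,"fingers":1},{"dx":0.024,"dy":0.01,"dz":0,"ax":0,"ay":0,"az":0,"fingers":1},{"dx":0.021,"dy":0.013,"dz":0,"ax":0,"ay":0,"az":0,"fingers":1},{"dx":0.018,"dy":0.018,"dz":0,"ax":0,"ay":0,"az":0,"fingers":1}]}}

```text
time: 7.15
ee_pos: [638.2, 111.0, 99.1]
eef_rot: [2.875, 1.267, 0.001]
wrist_force: [-1.4, -0.8, 6.4]
finger_gap: 0.251
grip_force: 26.4
```

```bash
python3 snap.py 3 scene 160 0 480 240 2.5
```

```text
[638.9 112.   99.1] 7.2 [0.05 0.37 1.43 0.   1.34 0.8 ] [ 2.7 -1.7  5.9]
```

View pics/scene3.png

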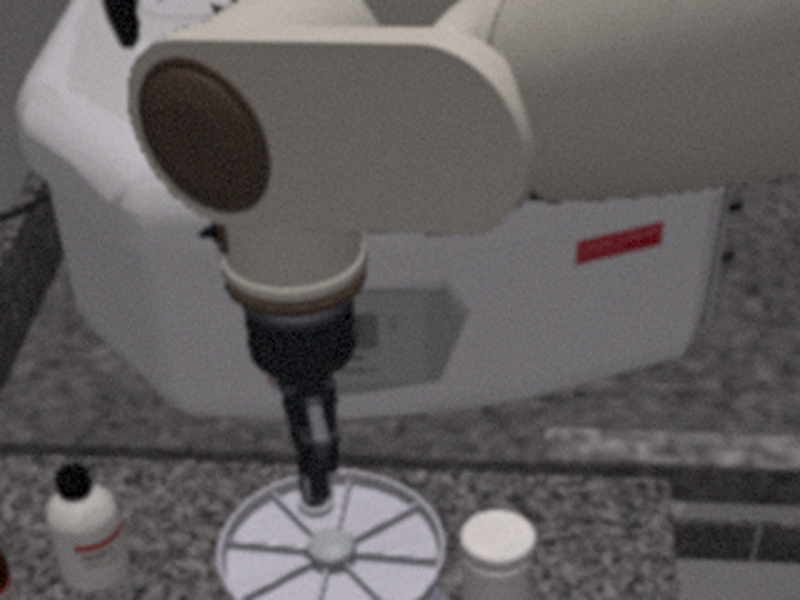

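The carousel has done half a turn: the gripper holds the crank at crop (316,500), with no contact with the machine behind. I'll carry on round.

Request:
{"fn": "servo_tool", "kwargs": {"deltas": [{"dx":0.016,"dy":0.02,"dz":0,"ax":0,"ay":0,"az":0,"fingers":1},{"dx":0.011,"dy":0.022,"dz":0,"ax":0,"ay":0,"az":0,"fingers":1},{"dx":0.008,"dy":0.024,"dz":0,"ax":0,"ay":0,"az":0,"fingers":1},{"dx":0.003,"dy":0.025,"dz":0,"ax":0,"ay":0,"az":0,"fingers":1},{"dx":-0.001,"dy":0.026,"dz":0,"ax":0,"ay":0,"az":0,"fingers":1}]}}

```text
time: 7.7
ee_pos: [651.8, 158.2, 99.0]
eef_rot: [-2.874, -1.267, 0.002]
wrist_force: [-12.9, -3.6, 11.0]
finger_gap: 0.254
grip_force: 27.0
```

Request:
{"fn": "servo_tool", "kwargs": {"deltas": [{"dx":-0.008,"dy":0.024,"dz":0,"ax":0,"ay":0,"az":0,"fingers":1},{"dx":-0.01,"dy":0.024,"dz":0,"ax":0,"ay":0,"az":0,"fingers":1},{"dx":-0.013,"dy":0.021,"dz":0,"ax":0,"ay":0,"az":0,"fingers":1},{"dx":-0.018,"dy":0.018,"dz":0,"ax":0,"ay":0,"az":0,"fingers":1},{"dx":-0.02,"dy":0.015,"dz":0,"ax":0,"ay":0,"az":0,"fingers":1},{"dx":-0.022,"dy":0.01,"dz":0,"ax":0,"ay":0,"az":0,"fingers":1},{"dx":-0.024,"dy":0.008,"dz":0,"ax":0,"ay":0,"az":0,"fingers":1},{"dx":-0.025,"dy":0.003,"dz":0,"ax":0,"ay":0,"az":0,"fingers":1},{"dx":-0.026,"dy":-0.001,"dz":0,"ax":0,"ay":0,"az":0,"fingers":1}]}}

```text
time: 8.6
ee_pos: [585.8, 206.5, 99.0]
eef_rot: [2.874, 1.267, 0.001]
wrist_force: [1.3, -8.3, 6.9]
finger_gap: 0.255
grip_force: 26.4
```

Request:
{"fn": "servo_tool", "kwargs": {"deltas": [{"dx":-0.024,"dy":-0.006,"dz":0,"ax":0,"ay":0,"az":0,"fingers":1},{"dx":-0.024,"dy":-0.01,"dz":0,"ax":0,"ay":0,"az":0,"fingers":1},{"dx":-0.021,"dy":-0.013,"dz":0,"ax":0,"ay":0,"az":0,"fingers":1},{"dx":-0.018,"dy":-0.018,"dz":0,"ax":0,"ay":0,"az":0,"fingers":1},{"dx":0,"dy":0,"dz":0,"ax":0,"ay":0,"az":0,"fingers":1},{"dx":0,"dy":0,"dz":0,"ax":0,"ay":0,"az":0,"fingers":1},{"dx":0,"dy":0,"dz":0,"ax":0,"ay":0,"az":0,"fingers":1}]}}

```text
time: 9.3
ee_pos: [551.2, 187.9, 99.0]
eef_rot: [2.875, 1.267, 0.001]
wrist_force: [0.9, -2.4, 6.8]
finger_gap: 0.256
grip_force: 26.5
```

Request:
{"fn": "servo_tool", "kwargs": {"deltas": [{"dx":-0.0015,"dy":-0.0015,"dz":0,"ax":0,"ay":0,"az":0,"fingers":1},{"dx":0,"dy":0,"dz":0,"ax":0,"ay":0,"az":0,"fingers":1},{"dx":0,"dy":0,"dz":0,"ax":0,"ay":0,"az":0,"fingers":1},{"dx":0,"dy":0,"dz":0,"ax":0,"ay":0,"az":0,"fingers":-1},{"dx":0,"dy":0,"dz":0,"ax":0,"ay":0,"az":0,"fingers":-1},{"dx":0,"dy":0,"dz":0,"ax":0,"ay":0,"az":0,"fingers":-1},{"dx":0,"dy":0,"dz":0,"ax":0,"ay":0,"az":0,"fingers":-1},{"dx":0,"dy":0,"dz":0,"ax":0,"ay":0,"az":0,"fingers":-1},{"dx":0,"dy":0,"dz":0,"ax":0,"ay":0,"az":0,"fingers":-1}]}}

```text
time: 10.2
ee_pos: [550.2, 187.5, 98.6]
eef_rot: [-2.874, -1.267, 0.0]
wrist_force: [0.3, 0.4, -0.6]
finger_gap: 1.0
grip_force: 0.0
```

Request:
{"fn": "servo_tool", "kwargs": {"deltas": [{"dx":0,"dy":0,"dz":0.075,"ax":0,"ay":0,"az":0,"fingers":-1},{"dx":0,"dy":0,"dz":0.075,"ax":0,"ay":0,"az":0,"fingers":-1},{"dx":0,"dy":0,"dz":0.075,"ax":0,"ay":0,"az":0,"fingers":-1},{"dx":-0.072,"dy":0.067,"dz":0,"ax":0,"ay":0,"az":0,"fingers":-1},{"dx":-0.072,"dy":0.067,"dz":0,"ax":0,"ay":0,"az":0,"fingers":-1},{"dx":-0.072,"dy":0.067,"dz":0,"ax":0,"ay":0,"az":0,"fingers":-1},{"dx":-0.072,"dy":0.067,"dz":0,"ax":0,"ay":0,"az":0,"fingers":-1},{"dx":0,"dy":0,"dz":0,"ax":0,"ay":0,"az":0,"fingers":-1},{"dx":0,"dy":0,"dz":0,"ax":0,"ay":0,"az":0,"fingers":-1}]}}

```text
time: 11.1
ee_pos: [434.7, 295.1, 188.9]
eef_rot: [2.873, 1.27, 0.001]
wrist_force: [0.0, 0.4, -0.4]
finger_gap: 0.999
grip_force: 0.0
```

```bash
python3 snap.py 4 scene 210 160 410 310 4; python3 - <<'E'
from h import *
c=r.camera("scene")
for P in([434.6,294.1,115],[551,187.9,141],[549.9,187.4,141]):print(((np.array(proj(c,P))-[210,160])*4).round())
print(r.recognise("crank_top","scene"),r.recognise("pull_tab","scene"))
E
```

```text
[435.3 294.6 188.8] 11.15 [ 0.45  0.07  1.62 -0.    1.46  1.19] [ 1.  -0.3 -0.1]
[426. 562.]
[345. 238.]
[348. 238.]
[{'position': [294.7, 234.5], 'score': 0.68}] [{'position': [318.7, 307.9], 'score': 0.81}]
```

View pics/scene4.png

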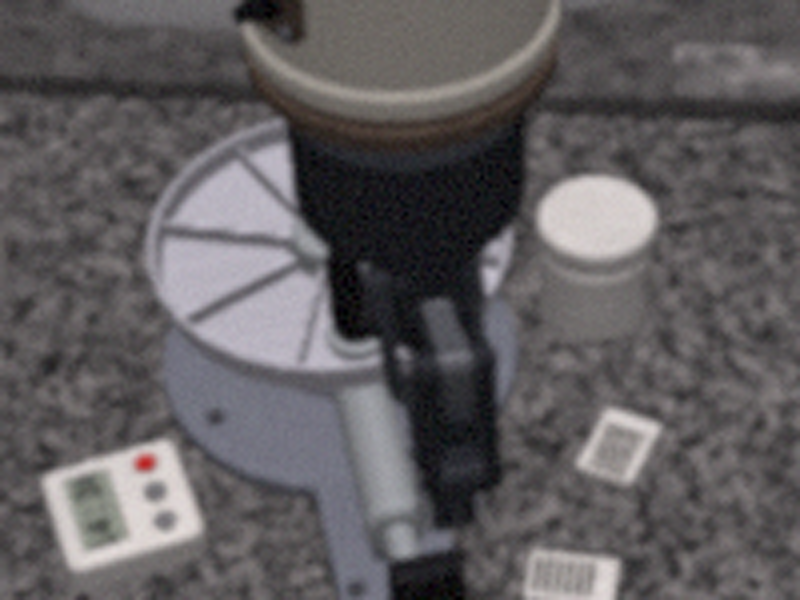

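The crank's left edge is back at crop x 329, the same as at the start. The tab's top is at (428,555), and the projection gives (426,562), so I can go down on it.

Request:
{"fn": "servo_tool", "kwargs": {"deltas": [{"dx":0,"dy":0,"dz":-0.07,"ax":0,"ay":0,"az":0,"fingers":-1},{"dx":0,"dy":0,"dz":-0.07,"ax":0,"ay":0,"az":0,"fingers":-1},{"dx":0,"dy":0,"dz":-0.07,"ax":0,"ay":0,"az":0,"fingers":-1},{"dx":0,"dy":0,"dz":-0.07,"ax":0,"ay":0,"az":0,"fingers":-1},{"dx":0,"dy":0,"dz":0,"ax":0,"ay":0,"az":0,"fingers":-1},{"dx":0,"dy":0,"dz":0,"ax":0,"ay":0,"az":0,"fingers":1},{"dx":0,"dy":0,"dz":0,"ax":0,"ay":0,"az":0,"fingers":1},{"dx":0,"dy":0,"dz":0,"ax":0,"ay":0,"az":0,"fingers":1},{"dx":0,"dy":0,"dz":0,"ax":0,"ay":0,"az":0,"fingers":1},{"dx":0,"dy":0,"dz":0,"ax":0,"ay":0,"az":0,"fingers":1},{"dx":0,"dy":0,"dz":0,"ax":0,"ay":0,"az":0,"fingers":1},{"dx":0,"dy":0,"dz":0,"ax":0,"ay":0,"az":0,"fingers":1},{"dx":0,"dy":0,"dz":0,"ax":0,"ay":0,"az":0,"fingers":1}], "grip_force": 60}}

```text
time: 12.6
ee_pos: [435.6, 294.4, 77.4]
eef_rot: [2.874, 1.267, 0.002]
wrist_force: [2.4, -4.1, 5.7]
finger_gap: 0.159
grip_force: 58.9
```

The gap is 13.5 mm and the pull back is 4.5 N, so the tab is gripped with the rod fully in. Now I'll pull.

Request:
{"fn": "servo_tool", "kwargs": {"deltas": [{"dx":-0.0185,"dy":0.017,"dz":0,"ax":0,"ay":0,"az":0,"fingers":1},{"dx":-0.0185,"dy":0.017,"dz":0,"ax":0,"ay":0,"az":0,"fingers":1},{"dx":-0.0185,"dy":0.017,"dz":0,"ax":0,"ay":0,"az":0,"fingers":1},{"dx":-0.0185,"dy":0.017,"dz":0,"ax":0,"ay":0,"az":0,"fingers":1},{"dx":0,"dy":0,"dz":0,"ax":0,"ay":0,"az":0,"fingers":1},{"dx":0,"dy":0,"dz":0,"ax":0,"ay":0,"az":0,"fingers":1}]}}

```text
time: 13.2
ee_pos: [406.3, 321.3, 77.4]
eef_rot: [2.873, 1.267, 0.003]
wrist_force: [7.0, -10.1, 4.6]
finger_gap: 0.155
grip_force: 59.0
```

Request:
{"fn": "servo_tool", "kwargs": {"deltas": [{"dx":-0.011,"dy":0.01,"dz":0,"ax":0,"ay":0,"az":0,"fingers":1},{"dx":-0.011,"dy":0.01,"dz":0,"ax":0,"ay":0,"az":0,"fingers":1},{"dx":0,"dy":0,"dz":0,"ax":0,"ay":0,"az":0,"fingers":1},{"dx":0,"dy":0,"dz":0,"ax":0,"ay":0,"az":0,"fingers":1},{"dx":0,"dy":0,"dz":0,"ax":0,"ay":0,"az":0,"fingers":1}]}}

```text
time: 13.7
ee_pos: [397.8, 329.1, 77.4]
eef_rot: [2.873, 1.266, 0.003]
wrist_force: [9.0, -12.0, 5.3]
finger_gap: 0.155
grip_force: 58.9
```

```bash
python3 snap.py 5 top 200 160 360 280 5;python3 snap.py 5 scene 240 200 360 290 6;  python3 - <<'E'
import cv2,numpy as np
a=cv2.imread("pics/top5.png");b=cv2.imread("pics/scene5.png");b=cv2.resize(b,(400,300));a=cv2.resize(a,(400,300))
cv2.imwrite("pics/both5.png",cv2.resize(np.hstack([a,b]),(800,300)))
E
```

```text
[397.8 329.1  77.4] 13.75 [ 0.54  0.13  1.78 -0.    1.23  1.28] [  8.4 -12.    6.2]
[397.8 329.   77.3] 13.8 [ 0.54  0.13  1.78 -0.    1.23  1.28] [  8.8 -11.5   5. ]
```

View pics/both5.png

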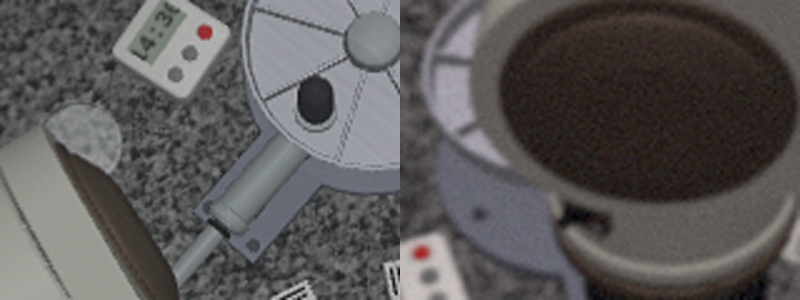

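The black ring shows at the mouth, at about (218,228) in the top view, and the measured travel is 51.3 mm. One closer look.

```bash
python3 snap.py 6 top 270 225 320 265 14; python3 - <<'E'
from h import *
c=r.camera("top")
g=c["pixels"].max(2)
# crank before/after via tray-region match
a=cv2.imread("pics/top0.png")[165:225,305:390];b=c["pixels"][165:225,305:390,::-1]
print(cv2.phaseCorrelate(np.float32(cv2.cvtColor(a[20:50,5:40],6)),np.float32(cv2.cvtColor(np.ascontiguousarray(b[20:50,5:40]),6))))
E
```

```text
[397.9 329.1  77.4] 13.85 [ 0.54  0.13  1.78 -0.    1.23  1.28] [  8.2 -11.4   5.2]
((0.09560171526637262, -0.06698694816509132), 0.9588400567019427)
```

View pics/top6.png

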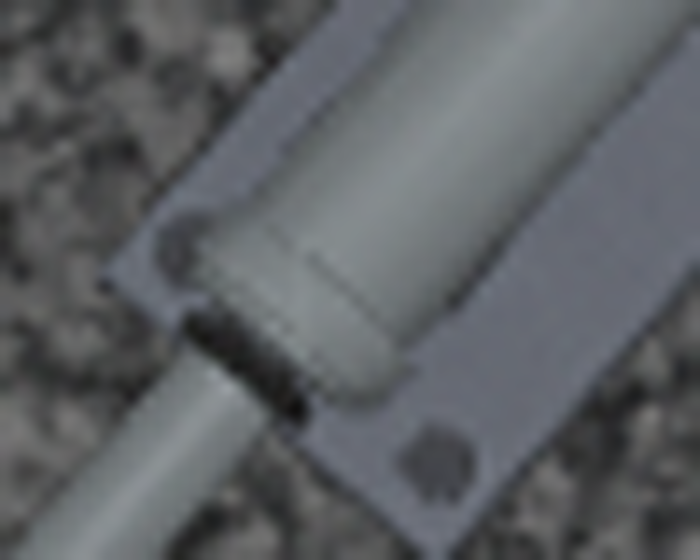

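The ring is fully visible just outside the mouth, at crop (245,365), and the crank matches its starting position to 0.1 px. I'm handing the job in.

```bash
python3 -c "
from plant import r
print(r.job_done())"
```

```text
the job is handed in; nothing more can be done
None
```

The carousel made one full anticlockwise turn, with its grip back at the start and let go. The release rod is held about 51 mm out, its black ring just clear of the tube's mouth, and the job is handed in at about 14 s; no verdict came back.

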